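# Pile the upturned custard-cup lids

## Task

Pile up the three loose lids of the steamed-custard cups: take the two that lie upturned on the newspaper and set them, still hollow side up, onto the upturned lid on the metal tray, in either order, so that each sits fully down and level in the hollow of the one below. They are porcelain: set them down gently, do not let them fall, press hard or tip over, and leave all the other things, such as the cup that still wears its lid, where they stand.

Things in the scene. Friction and masses are not known exactly. Their poses are not given: they have to be found in the camera images.
- lid_base_mid (a point): Lid on the tray, bottom of the pile. All 3 are alike: white porcelain domes upturned like small footed bowls, 110 g, 34 mm high. Foot (ring grip) 34 mm across, 10 high; dome flares to 66 mm outside diameter at 27 mm height, upright rim band above, wall 3.5. Hollow: mouth 59 mm, flat floor 40 mm wide, 16 mm above the underside. Point on its axis, 17 mm above its underside; z up, out of the hollow.
- lid_a_mid (a point): A lid upturned on the newspaper, on the table; same shape. Set in another lid it rests 16 mm higher than that one with 3 mm side play, so only its upper 16 mm (18 to 34 mm above its own underside) stand free above the rim below: fingers holding it from outside must hold it within that part. Point on its axis, half-way up (17 mm above its underside); z axis out of the hollow.
- lid_b_mid (a point): The other upturned lid on the newspaper, same as lid a. Point on its axis, half-way up (17 mm above its underside); z axis out of the hollow.
- tray_floor (a point): Shallow aluminium tray, fixed, 210 mm (its x) by 300 mm (its y), wall 3 mm thick and 18 mm high; the lid that starts the pile and a small sauce dish stand in it. Point: centre of its inner floor, 3 mm above the table.
- custard_cup: Bystander: a white porcelain custard cup with its lid on (dome up), 68 mm diameter, 84 mm high, among the lids on the newspaper. Origin at the centre of its underside.
- sauce_dish: Bystander: a shallow white sauce dish, 84 mm diameter, 22 mm high, on the newspaper. Origin at the centre of its underside.
- tray_dish: Bystander: a like sauce dish standing in the tray, 84 mm diameter, 22 mm high. Origin at the centre of its underside.
- mug: Bystander: a blue mug, 76 mm diameter, 85 mm high, handle at its +y side. Origin at the centre of its underside.
- detergent: Bystander: a green detergent bottle, 62 mm diameter, 190 mm high. Origin at the centre of its underside.
- ladle: Bystander: a steel serving spoon 240 mm long, lying beyond the newspaper. Origin under its middle, its x axis along its length.
Not all that is in view belongs to the job. What is shaped like the part that bears lid_b_mid but orange is not meant.

How it is judged:
By the outcome, as a careful person would: the job done as asked, in the order asked, and still so for the second after the job is handed in, with the robot touching nothing.
It also fails if it takes over 59 s, if anything falls off the work surface, if the arm or the gripper's body presses on something with over 40 N, if the wrist force passes 120 N, or if a joint passes its speed limit or range.

## Robot

A 6-joint arm with a two-finger parallel gripper is mounted at the origin on the work surface. World frame = base frame: x ahead of the robot, y to its left, z up, the work surface at z = 0. Lengths are in m, angles in rad, forces in N, time in s.
With the tool pointing down it reaches from about 0.35 to 0.85 m from the base axis. Payload 8.1 kg.
Tool frame: the origin (TCP) lies between the finger pads; the fingertips stand 11 mm ahead of it and the grasp point (between the pads) lies 8 mm behind it (robot.tips_ahead is the distance from the TCP to the fingertips, in m); z points along the fingers, y is the line along which they close (so a half turn about z gives the same grasp; the last joint's range is limited). The gripper opens to 93 mm and grips with 3 to 60 N. Pads are 15 mm wide; open, the fingers measure 128 mm over their backs; the gripper's body (75 mm by 188 mm) begins 65 mm behind the grasp point.
Start: joints at [1.057, 0.13, 1.488, -0, 1.523, -0.085], TCP at [0.249, 0.546, 0.23] pointing down, gripper open.
Joint ranges: [-2.96, 2.96], [-0.89, 2.26], [0.02, 2.5], [-1.34, 4.48], [0, 2.73], [-2.66, 2.66]. Speed limits (rad/s): [2.39, 2.39, 2.79, 3.14, 3.14, 3.14].

## Interface

Orientations are given as a rotation vector (axis times angle).
In Python, from plant import robot gives the robot as it stands. The module is installed in compiled form; this text tells all that it offers.
- The arm moves only by the tool move_arm, never from a script. Its argument "deltas" is one flat list of numbers, 7 for each row, row after row: the shift along the tool's x, y, z in m, then the turn, a rotation vector about the tool's x, y, z in rad, then the opening, from 0 (shut) to 1 (fully open). A call has 1 to 12 rows; each row is the pose to reach, as a shift and turn from the pose commanded when the call began, along the tool's axes at that moment; what a row does not reach only later rows make up. A row lasts 1/8 s, in which the tool goes at most 62.5 mm and 10.7 degrees, less where a joint would pass 70% of its speed; a pose out of reach is approached as far as the arm can. A call with a gripper value outside its range is refused whole. The fingers move at their own pace and stop on an object; "squeeze" is the grip in N (left out, the last holds). Time passes only in rows, so rows that repeat a pose let the fingers close. It gives the time, the measured TCP pose, the force, the opening and the grip force at its end, in the units of the state.
- robot.read_state(): the state, without advancing time (a new reading comes with each control period).
- robot.read_camera(name): name is "scene" or "top" or "wrist"; returns (picture, depth): 420x560x3 uint8, red, green, blue; 420x560 float32, m along the optical axis (not along the pixel's ray), 0 where there is no reading.
- robot.camera_model(name): a dict with "K" (3x3 intrinsics, pixels), "k1" (the pictures are not rectified: a ray, as slopes to the right and down, at radius r is drawn at 1 + k1 r^2 times it, then the intrinsics apply), "R" (3x3) and "t" (3): a world point X has camera coordinates R X + t; the wrist camera has in their place "tool_from_camera" (4x4, takes a point from camera to tool coordinates, whose origin is the TCP and whose axes are the flange's). Camera axes: x right, y down, z forward; pixel columns grow to the right and rows downward; lengths in m; the calibration is good to about 2 mm. A picture is of the moment at which its call begins: read the wrist's pose just before it. camera_model takes no time and is no camera call.
- robot.close_job(): hands the job in; it is judged then, once.
Trained networks look in the newest picture that a camera, given by its name, has taken for a name from the list of things; names that differ only in an ending like _2 or _b are one class to them, and where a whole thing is asked for, a point or a joint stands for the part that bears it (a point fixed in the world has none). Each returns a list of dicts, best first, with "confidence" (0 to 1); they miss things now and then, are a little off and sometimes report something else, mostly with a low value. They report only what shows in the picture. A call takes as long as a camera call. They do not tell look-alikes from the thing itself.
- robot.recognise(camera, label): "uv" ([column, row] in pixels, amid what is visible of it).
The state is a dict: "t": time; "q": joint angles; "dq": joint speeds; "joint_torque": joint torques, N m; "tool_pos": TCP position; "orientation": TCP orientation; "force": force on the tool from outside, world axes, zero at the start; "wrist_torque": the same for the moment, N m; "opening": finger opening in m; "gripper_force": force on a finger pad.
Only numpy, scipy, OpenCV 4.12 (cv2) and the standard library are available. Lean on these libraries where they do the work, as an engineer would, in place of code of your own. Each camera call takes 0.05 s, during which the arm holds its last target. There are 200 camera calls.

## Working session

There is one attempt and no reset: what is moved stays moved. The work goes in short steps, Python scripts to look and compute and a tool call to move; the robot and the scene stay as the last step left them, time stands still between calls to the robot, and variables do not carry over. Pictures are saved under pics/ and viewed, at most 10 in all, crops included, and the job is handed in when it is done.

Besides the shell and the picture viewer there is one more tool, called as name(argument=value, ...) on one line, values as JSON. move_arm: Moves the arm, as the interface text tells. Its arguments: {"type":"object","properties":{"deltas":{"type":"array","items":{"type":"number"}},"squeeze":{"type":"number"}},"required":["deltas"]}

```bash
mkdir -p pics; cat > h.py <<'E'
import numpy as np, cv2
from plant import robot
from scipy.spatial.transform import Rotation as Ro
def cam(name):
    s=robot.read_state(); im,d=robot.read_camera(name); m=robot.camera_model(name)
    if 'R' in m: R=np.array(m['R']);t=np.array(m['t']); Rw=R.T; tw=-R.T@t
    else:
        T=np.array(m['tool_from_camera']); Rt=Ro.from_rotvec(s['orientation']).as_matrix()
        Rw=Rt@T[:3,:3]; tw=Rt@T[:3,3]+np.array(s['tool_pos'])
    return im,d,m,Rw,tw
def cloud(d,m,Rw,tw):
    K=np.array(m['K']); h,w=d.shape
    u,v=np.meshgrid(np.arange(w),np.arange(h))
    p=np.stack([u,v],-1).reshape(-1,1,2).astype(float)
    n=cv2.undistortPoints(p,K,np.array([m['k1'],0,0,0.])).reshape(h,w,2)
    P=np.dstack([n,np.ones((h,w))])*d[...,None]
    return P@Rw.T+tw
E
python3 - <<'E'
from h import *
for c in ['top','scene']:
    im,d,m,Rw,tw=cam(c); cv2.imwrite(f'pics/{c}0.png',im[...,::-1]); P=cloud(d,m,Rw,tw)
    np.savez(f'{c}0.npz',P=P,d=d,im=im)
    print(c,tw.round(3))
    for l in ['lid_a_mid','lid_base_mid','custard_cup','sauce_dish','mug','detergent','ladle']:
        for r in robot.recognise(c,l):
            u,v=map(int,r['uv']); print(l,u,v,round(r['confidence'],2),P[v,u].round(3))
print(robot.read_state()['t'])
E
```

```text
top [0.375 0.011 1.282]
lid_a_mid 236 179 0.75 [0.609 0.112 0.009]
lid_a_mid 459 280 0.31 [ 0.356 -0.47   0.007]
lid_base_mid 336 198 0.87 [ 0.562 -0.15   0.019]
custard_cup 173 164 0.6 [0.632 0.266 0.076]
sauce_dish 160 234 0.66 [0.461 0.306 0.008]
mug 459 281 0.87 [ 0.353 -0.47   0.008]
detergent 83 260 0.59 [0.388 0.456 0.13 ]
ladle 265 120 0.96 [0.771 0.039 0.01 ]
scene [1.282 0.842 1.212]
lid_a_mid 269 241 0.9 [0.598 0.102 0.016]
lid_base_mid 226 188 0.58 [ 0.552 -0.16   0.018]
custard_cup 303 272 0.68 [0.636 0.281 0.073]
sauce_dish 346 246 0.83 [0.434 0.267 0.009]
mug 219 120 0.87 [ 0.372 -0.422  0.059]
detergent 414 265 0.94 [0.42  0.483 0.113]
ladle 212 266 0.71 [ 0.776  0.051 -0.003]
0.8
```

View pics/top0.png

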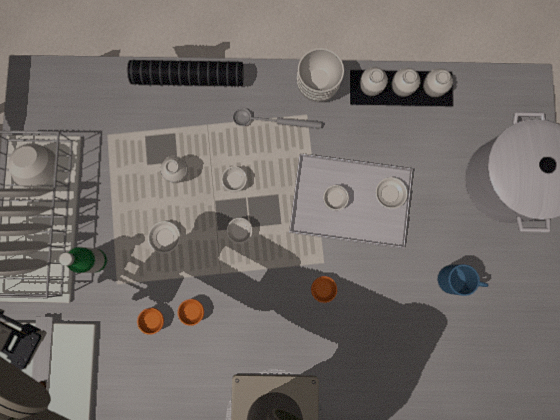

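View pics/scene0.png

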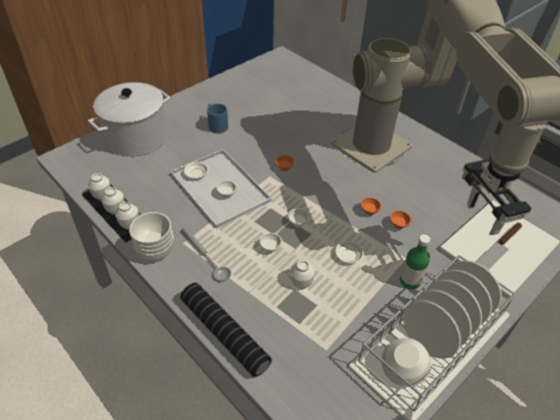

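Top view: the upturned lids lie at (235,178) and (240,230), and the base lid in the tray at (336,197). The capped cup is at (174,169), the sauce dish at (164,237) and the tray dish at (391,192). The orange bowls are decoys.

```bash
cat >> h.py <<'E'
def fit(P,c,zlo,zhi,r=0.045,R=(0.025,0.036)):
    from scipy.optimize import least_squares
    c=np.array(c,float)
    Q=P.reshape(-1,3); Q=Q[np.isfinite(Q).all(1)&(Q[:,2]>zlo)&(Q[:,2]<zhi)&(np.hypot(*(Q[:,:2]-c).T)<r)]
    if len(Q)<8: return None
    f=least_squares(lambda p:np.hypot(*(Q[:,:2]-p[:2]).T)-p[2],[*c,0.031],loss='soft_l1',f_scale=0.002)
    return f.x.round(4),len(Q),np.percentile(Q[:,2],[50,95]).round(4),np.abs(f.fun).mean().round(4)
def delta(pos,yaw=None):
    "shift/turn in tool axes to bring the TCP to world pos, pointing down, tool y axis at angle yaw (mod pi)"
    s=robot.read_state(); Rt=Ro.from_rotvec(s['orientation'])
    sh=Rt.inv().apply(np.array(pos)-s['tool_pos'])
    if yaw is None: return sh.round(4)
    best=None
    for k in (0,np.pi):
        y=np.array([np.cos(yaw+k),np.sin(yaw+k),0]); z=np.array([0,0,-1.]); x=np.cross(y,z)
        rv=(Rt.inv()*Ro.from_matrix(np.c_[x,y,z])).as_rotvec()
        if best is None or np.linalg.norm(rv)<np.linalg.norm(best): best=rv
    return sh.round(4),best.round(4)
E
python3 - <<'E'
from h import *
P=np.load('top0.npz')['P']
for n,uv in dict(a=(235,178),b=(240,230),base=(336,197),cup=(174,169),dish=(164,237),tdish=(391,192)).items():
    c=P[uv[1],uv[0],:2]; z0=0.003 if n=='base' else 0
    print(n,c.round(3),fit(P,c,z0+.024,z0+.045), fit(P,c,.012,.03,.06))
s=robot.read_state(); print(s['tool_pos'],Ro.from_rotvec(s['orientation']).as_matrix().round(3))
print(np.array(robot.camera_model('wrist')['tool_from_camera']).round(3), robot.camera_model('wrist')['K'])
for tgt in [(0.50,0.10,0.23),(0.45,0.10,0.25)]: print(delta(tgt,0),delta(tgt,np.pi/2))
E
```

```text
a [0.611 0.114] (array([0.6059, 0.116 , 0.0302]), 179, array([0.0314, 0.0367]), np.float64(0.0016)) (array([0.6091, 0.1174, 0.0213]), 374, array([0.018 , 0.0276]), np.float64(0.0057))
b [0.474 0.097] (array([0.4731, 0.0988, 0.03  ]), 163, array([0.031 , 0.0372]), np.float64(0.0015)) (array([0.4734, 0.1   , 0.0215]), 401, array([0.0182, 0.0278]), np.float64(0.0058))
base [ 0.565 -0.151] (array([ 0.5616, -0.1462,  0.0302]), 179, array([0.0341, 0.0409]), np.float64(0.0015)) (array([ 0.5634, -0.1477,  0.0202]), 380, array([0.0203, 0.0283]), np.float64(0.0056))
cup [0.619 0.262] (array([0.6269, 0.2696, 0.0335]), 27, array([0.0383, 0.0438]), np.float64(0.0004)) None
dish [0.453 0.296] (array([0.4534, 0.2936, 0.0403]), 15, array([0.0253, 0.0265]), np.float64(0.0005)) (array([0.4536, 0.2938, 0.0366]), 355, array([0.0181, 0.0238]), np.float64(0.003))
tdish [ 0.582 -0.296] (array([ 0.579 , -0.2923,  0.0388]), 85, array([0.0253, 0.0291]), np.float64(0.0013)) (array([ 0.5792, -0.2939,  0.0352]), 484, array([0.0186, 0.0261]), np.float64(0.0052))
[0.24945364 0.54570223 0.22964905] [[-0.909  0.416  0.   ]
 [ 0.416  0.909  0.   ]
 [-0.     0.    -1.   ]]
[[-0.    -0.964 -0.265  0.074]
 [ 1.    -0.    -0.    -0.001]
 [ 0.    -0.265  0.964 -0.156]
 [ 0.     0.     0.     1.   ]] [[316.17109342   0.         278.76900495]
 [  0.         316.17109342 213.38362025]
 [  0.           0.           1.        ]]
(array([-4.132e-01, -3.012e-01, -4.000e-04]), array([0.   , 0.   , 1.142])) (array([-4.132e-01, -3.012e-01, -4.000e-04]), array([ 0.    ,  0.    , -0.4288]))
(array([-0.3677, -0.322 , -0.0204]), array([0.   , 0.   , 1.142])) (array([-0.3677, -0.322 , -0.0204]), array([ 0.    ,  0.    , -0.4288]))
```

move_arm(deltas=[-0.02,-0.015,0,0,0,-0.02,1,-0.06,-0.044,0,0,0,-0.06,1,-0.11,-0.08,0,0,0,-0.11,1,-0.16,-0.117,0,0,0,-0.16,1,-0.21,-0.153,0,0,0,-0.21,1,-0.26,-0.19,0,0,0,-0.26,1,-0.31,-0.226,0,0,0,-0.31,1,-0.35,-0.255,0,0,0,-0.36,1,-0.385,-0.281,0,0,0,-0.4,1,-0.405,-0.295,0,0,0,-0.42,1,-0.413,-0.301,0,0,0,-0.429,1,-0.413,-0.301,0,0,0,-0.429,1])

```text
t: 2.3
tool_pos: [0.4999, 0.1002, 0.2296]
orientation: [-0.001, -3.141, -0.0]
force: [-0.8, 0.2, -0.0]
opening: 0.0929
gripper_force: 0.0
```

```bash
cat > look.py <<'E'
from h import *
import sys
im,d,m,Rw,tw=cam('wrist'); P=cloud(d,m,Rw,tw); cv2.imwrite(f'pics/{sys.argv[1]}.png',im[...,::-1])
np.savez(f'{sys.argv[1]}.npz',P=P,d=d,im=im)
for l in ['lid_a_mid','custard_cup']:
    for r in robot.recognise('wrist',l):
        u,v=map(int,r['uv']); print(l,u,v,round(r['confidence'],2),P[v,u].round(3))
C=dict(a=(.606,.116),b=(.473,.099),base=(.562,-.146))
for n,c in C.items():
    for zz in [(.031,.037),(.034,.042),(.047,.054),(.064,.072)]: print(n,zz,fit(P,c,*zz))
s=robot.read_state(); print(s['t'],s['tool_pos'],Ro.from_rotvec(s['orientation']).as_matrix().round(3).tolist(),s['force'],s['opening'])
E
python3 look.py w1
```

```text
lid_a_mid 292 276 0.64 [0.611 0.116 0.016]
custard_cup 430 281 0.59 [0.595 0.273 0.063]
a (0.031, 0.037) (array([0.6039, 0.114 , 0.031 ]), 525, array([0.0344, 0.0357]), np.float64(0.001))
a (0.034, 0.042) (array([0.6043, 0.114 , 0.031 ]), 352, array([0.0348, 0.0359]), np.float64(0.0009))
a (0.047, 0.054) None
a (0.064, 0.072) None
b (0.031, 0.037) (array([0.4708, 0.0967, 0.0311]), 589, array([0.0345, 0.0357]), np.float64(0.0009))
b (0.034, 0.042) (array([0.4709, 0.0967, 0.0312]), 425, array([0.0347, 0.0358]), np.float64(0.0008))
b (0.047, 0.054) None
b (0.064, 0.072) None
base (0.031, 0.037) (array([ 0.5587, -0.1473,  0.031 ]), 434, array([0.0342, 0.0369]), np.float64(0.0009))
base (0.034, 0.042) (array([ 0.5593, -0.1479,  0.0311]), 602, array([0.0373, 0.0388]), np.float64(0.001))
base (0.047, 0.054) None
base (0.064, 0.072) None
2.45 [0.4995092  0.10120173 0.2296487 ] [[-1.0, -0.001, -0.0], [-0.001, 1.0, 0.0], [0.0, 0.0, -1.0]] [ 0.04391922  0.13433375 -0.68544982] 0.09292854435984325
```

View pics/w1.png

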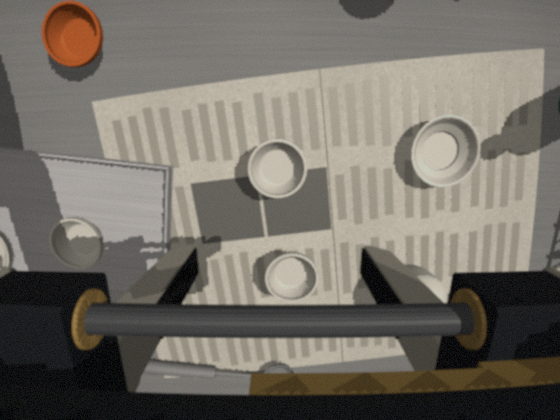

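move_arm(deltas=[0.01,-0.001,0.04,0,0,0,1,0.022,-0.003,0.09,0,0,0,1,0.029,-0.0035,0.135,0,0,0,1,0.029,-0.0035,0.17,0,0,0,1,0.029,-0.0035,0.188,0,0,0,1,0.029,-0.0035,0.196,0,0,0,1,0.029,-0.0035,0.1966,0,0,0,1,0.029,-0.0035,0.1966,0,0,0,0.85,0.029,-0.0035,0.1966,0,0,0,0.75,0.029,-0.0035,0.1966,0,0,0,0.65,0.029,-0.0035,0.1966,0,0,0,0.65,0.029,-0.0035,0.1966,0,0,0,0.6], squeeze=10)

```text
t: 3.95
tool_pos: [0.4714, 0.0968, 0.0336]
orientation: [-0.0, 3.141, 0.0]
force: [-0.6, 0.2, 4.5]
opening: 0.064
gripper_force: 9.9
```

move_arm(deltas=[0,0,0,0,0,0,0.5,0,0,-0.01,0,0,0,0.5,0,0,-0.03,0,0,0,0.5,0,0,-0.055,0,0,0,0.5,0,0,-0.08,0,0,0,0.5,0,0,-0.08,0,0,0,0.5])

```text
t: 4.7
tool_pos: [0.4725, 0.0968, 0.1152]
orientation: [-0.0, 3.137, 0.0]
force: [-0.3, 0.9, -0.7]
opening: 0.0642
gripper_force: 9.9
```

```bash
cat > look2.py <<'E'
from h import *
import sys
im,d,m,Rw,tw=cam('wrist'); P=cloud(d,m,Rw,tw); cv2.imwrite(f'pics/{sys.argv[1]}.png',im[...,::-1])
np.savez(f'{sys.argv[1]}.npz',P=P,d=d,im=im)
s=robot.read_state(); p=np.array(s['tool_pos']); print(s['t'],p.round(4),np.array(s['force']).round(1),s['opening'],s['gripper_force'])
c=p[:2]
r=np.hypot(P[...,0]-c[0],P[...,1]-c[1])
# rim of the held lid: front half visible; floor disc heights -> tilt
for lo,hi in [(-.012,.006),(-.004,.008)]: print('rim',fit(P,c,p[2]+lo,p[2]+hi,.036))
q=P[(r<.018)&(P[...,2]>p[2]-.03)&(P[...,2]<p[2]+.0)]
if len(q)>20:
    A=np.c_[q[:,:2]-c,np.ones(len(q))]; sol=np.linalg.lstsq(A,q[:,2],rcond=None)[0]; print('floor plane',len(q),sol.round(4),'rel',(sol[2]-p[2]).round(4))
E
python3 look2.py w2
```

```text
4.75 [0.4714 0.0967 0.1135] [ 0.4 -1.1 -1.7] 0.06437015187883068 9.919016985756208
rim (array([0.4696, 0.0956, 0.0289]), 5353, array([0.1094, 0.1169]), np.float64(0.0021))
rim (array([0.4704, 0.0957, 0.0307]), 2711, array([0.1158, 0.1178]), np.float64(0.0011))
floor plane 2718 [ 0.0047 -0.001   0.0983] rel -0.0153
```

View pics/w2.png

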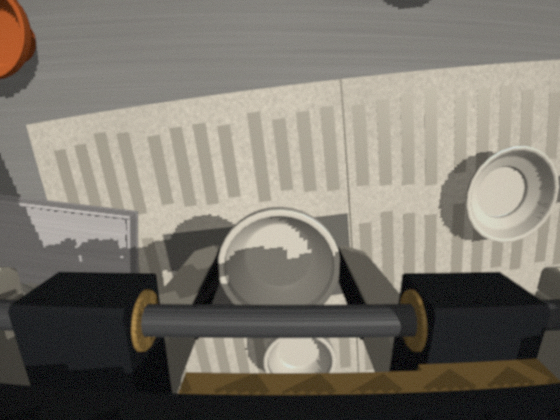

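move_arm(deltas=[-0.01,-0.015,-0.01,0,0,0,0.5,-0.03,-0.05,-0.03,0,0,0,0.5,-0.055,-0.09,-0.05,0,0,0,0.5,-0.08,-0.13,-0.056,0,0,0,0.5,-0.105,-0.17,-0.056,0,0,0,0.5,-0.13,-0.21,-0.056,0,0,0,0.5,-0.145,-0.235,-0.056,0,0,0,0.5,-0.149,-0.245,-0.056,0,0,0,0.5,-0.149,-0.245,-0.056,0,0,0,0.5])

```text
t: 5.88
tool_pos: [0.6194, -0.149, 0.1681]
orientation: [-0.001, -3.14, -0.001]
force: [-0.7, -0.3, -1.5]
opening: 0.0643
gripper_force: 9.9
```

```bash
python3 look2.py w3; python3 - <<'E'
from h import *
P=np.load('w3.npz')['P']
for zz in [(.034,.042),(.035,.041)]: print(fit(P,(.559,-.1475),*zz))
E
```

```text
5.925 [ 0.6194 -0.1481  0.1683] [-0.2 -0.4 -0.9] 0.06416759536939066 9.918992303414065
rim (array([ 0.6167, -0.1501,  0.0294]), 4676, array([0.1641, 0.1699]), np.float64(0.0018))
rim (array([ 0.6177, -0.15  ,  0.0309]), 2372, array([0.1689, 0.1728]), np.float64(0.0011))
floor plane 2704 [-0.0018 -0.0018  0.1511] rel -0.0172
(array([ 0.5598, -0.1491,  0.031 ]), 938, array([0.0374, 0.0388]), np.float64(0.0009))
(array([ 0.5598, -0.1491,  0.0311]), 914, array([0.0375, 0.0388]), np.float64(0.0009))
```

View pics/w3.png

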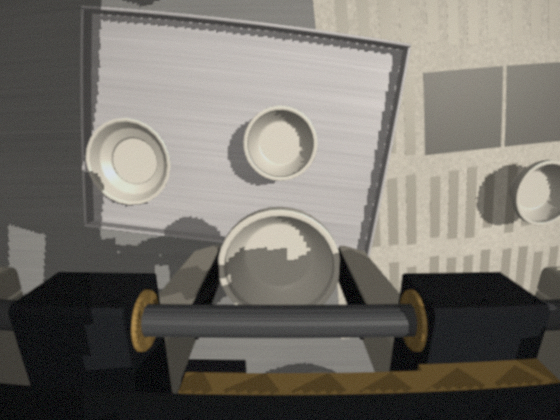

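move_arm(deltas=[0.02,0.0005,0.01,0,0,0,0.5,0.045,0.001,0.03,0,0,0,0.5,0.0585,0.001,0.055,0,0,0,0.5,0.0585,0.001,0.08,0,0,0,0.5,0.0585,0.001,0.095,0,0,0,0.5,0.0585,0.001,0.103,0,0,0,0.5,0.0585,0.001,0.108,0,0,0,0.5,0.0585,0.001,0.111,0,0,0,0.5,0.0585,0.001,0.111,0,0,0,0.5])

```text
t: 7.05
tool_pos: [0.5617, -0.1474, 0.0583]
orientation: [-0.0, 3.141, -0.0]
force: [-0.5, 0.2, -0.9]
opening: 0.0645
gripper_force: 9.9
```

move_arm(deltas=[0,0,0.001,0,0,0,0.5,0,0,0.002,0,0,0,0.5,0,0,0.002,0,0,0,0.5])

```text
t: 7.42
tool_pos: [0.5614, -0.1473, 0.056]
orientation: [-0.0, 3.142, 0.0]
force: [0.4, 0.4, -1.3]
opening: 0.0641
gripper_force: 9.9
```

move_arm(deltas=[0,0,0.001,0,0,0,0.5,0,0,0.002,0,0,0,0.5,0,0,0.002,0,0,0,0.5])

```text
t: 7.8
tool_pos: [0.5613, -0.1472, 0.0539]
orientation: [0.0, -3.141, -0.0]
force: [0.5, 0.2, -1.3]
opening: 0.0645
gripper_force: 9.9
```

move_arm(deltas=[0,0,0.0005,0,0,0,0.5,0,0,0.001,0,0,0,0.5,0,0,0.001,0,0,0,0.5])

```text
t: 8.18
tool_pos: [0.5614, -0.1472, 0.053]
orientation: [0.0, -3.142, -0.0]
force: [-0.3, -0.4, -2.0]
opening: 0.0643
gripper_force: 9.9
```

move_arm(deltas=[0,0,0.0005,0,0,0,0.5,0,0,0.001,0,0,0,0.5,0,0,0.001,0,0,0,0.5])

```text
t: 8.55
tool_pos: [0.5617, -0.1473, 0.0526]
orientation: [-0.0, 3.141, -0.0]
force: [-2.3, 0.7, 4.0]
opening: 0.0645
gripper_force: 9.9
```

move_arm(deltas=[0,0,0,0,0,0,0.72,0,0,0,0,0,0,0.76,0,0,0,0,0,0,0.85,0,0,0,0,0,0,0.93,0,0,0,0,0,0,0.93,0,0,-0.01,0,0,0,0.93,0,0,-0.03,0,0,0,0.95,-0.02,0.02,-0.06,0,0,0,1,-0.04,0.05,-0.1,0,0,0,1,-0.06,0.08,-0.13,0,0,0,1,-0.06,0.08,-0.13,0,0,0,1])

```text
t: 9.93
tool_pos: [0.6248, -0.0656, 0.1877]
orientation: [-0.005, 3.133, -0.002]
force: [-0.1, -1.6, -0.0]
opening: 0.0933
gripper_force: 0.0
```

```bash
python3 look.py w4; python3 - <<'E'
from h import *
P=np.load('w4.npz')['P']; c=np.array([.5598,-.148])
for lo,hi,r in [(.046,.058,.036)]:
    q=P[(np.hypot(P[...,0]-c[0],P[...,1]-c[1])<r)&(P[...,2]>lo)&(P[...,2]<hi)&(np.hypot(P[...,0]-c[0],P[...,1]-c[1])>.028)]
    print('rim plane',len(q),np.linalg.lstsq(np.c_[q[:,:2]-c,np.ones(len(q))],q[:,2],rcond=None)[0].round(4))
E
```

```text
lid_a_mid 455 181 0.94 [0.606 0.12  0.017]
custard_cup 554 203 0.59 [0.627 0.235 0.026]
a (0.031, 0.037) (array([0.6045, 0.1135, 0.031 ]), 823, array([0.0342, 0.0357]), np.float64(0.001))
a (0.034, 0.042) (array([0.6046, 0.1138, 0.031 ]), 492, array([0.0347, 0.0358]), np.float64(0.0009))
a (0.047, 0.054) None
a (0.064, 0.072) None
b (0.031, 0.037) None
b (0.034, 0.042) None
b (0.047, 0.054) None
b (0.064, 0.072) None
base (0.031, 0.037) (array([ 0.5608, -0.1481,  0.0156]), 1666, array([0.0357, 0.0368]), np.float64(0.0048))
base (0.034, 0.042) (array([ 0.5602, -0.1487,  0.019 ]), 2545, array([0.0363, 0.0413]), np.float64(0.0055))
base (0.047, 0.054) (array([ 0.5608, -0.1476,  0.0308]), 993, array([0.0529, 0.0539]), np.float64(0.0011))
base (0.064, 0.072) None
10.075 [ 0.62077186 -0.06773409  0.18177841] [[-1.0, -0.0, -0.001], [-0.0, 1.0, -0.0], [0.001, -0.0, -1.0]] [-0.49624844  1.24650472 -1.02439236] 0.09282818649751857
rim plane 1264 [-0.0177  0.0235  0.0521]
```

View pics/w4.png

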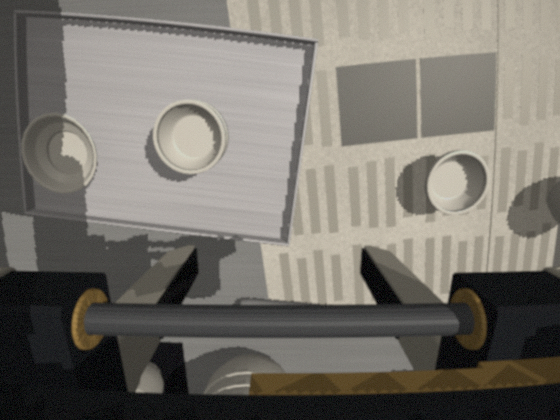

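move_arm(deltas=[0.003,0.03,0,0,0,0,1,0.008,0.08,0.01,0,0,0,1,0.013,0.13,0.03,0,0,0,1,0.016,0.17,0.06,0,0,0,1,0.016,0.1815,0.09,0,0,0,1,0.016,0.1815,0.12,0,0,0,1,0.016,0.1815,0.14,0,0,0,1,0.016,0.1815,0.148,0,0,0,1,0.016,0.1815,0.149,0,0,0,1,0.016,0.1815,0.149,0,0,0,1])

```text
t: 11.32
tool_pos: [0.6064, 0.114, 0.0343]
orientation: [0.0, 3.14, 0.0]
force: [-0.8, -0.1, 0.1]
opening: 0.0927
gripper_force: 0.0
```

move_arm(deltas=[0.001,0,0.001,0,0,0,0.85,0.001,0,0.001,0,0,0,0.75,0.001,0,0.001,0,0,0,0.65,0.001,0,0.001,0,0,0,0.6,0.001,0,0.001,0,0,0,0.5,0.001,0,0.001,0,0,0,0.5,0.001,0,-0.01,0,0,0,0.5,0.001,0,-0.03,0,0,0,0.5,0.001,0,-0.06,0,0,0,0.5,0.001,0,-0.1,0,0,0,0.5,0.001,0,-0.135,0,0,0,0.5,0.001,0,-0.135,0,0,0,0.5], squeeze=10)

```text
t: 12.82
tool_pos: [0.6072, 0.1145, 0.1738]
orientation: [-0.0, 3.133, 0.001]
force: [-0.0, -0.2, -1.4]
opening: 0.0651
gripper_force: 10.5
```

move_arm(deltas=[-0.001,-0.02,0,0,0,0,0.5,-0.003,-0.06,0,0,0,0,0.5,-0.006,-0.105,0,0,0,0,0.5,-0.009,-0.15,0,0,0,0,0.5,-0.012,-0.195,0,0,0,0,0.5,-0.014,-0.235,0,0,0,0,0.5,-0.015,-0.255,0,0,0,0,0.5,-0.015,-0.262,0,0,0,0,0.5,-0.015,-0.262,0,0,0,0,0.5,-0.015,-0.262,0,0,0,0,0.5])

```text
t: 14.08
tool_pos: [0.6195, -0.1464, 0.1679]
orientation: [0.002, -3.141, -0.001]
force: [-0.0, -0.1, -1.1]
opening: 0.0651
gripper_force: 10.5
```

```bash
python3 look2.py w5; python3 - <<'E'
from h import *
P=np.load('w5.npz')['P']
for zz in [(.050,.058),(.051,.056)]: print(fit(P,(.56,-.1476),*zz))
E
```

```text
14.125 [ 0.6196 -0.1464  0.1681] [ 0.9  0.2 -1. ] 0.0651221513801408 10.547336541912955
rim (array([ 0.6171, -0.1476,  0.029 ]), 5127, array([0.1638, 0.171 ]), np.float64(0.0021))
rim (array([ 0.6182, -0.1475,  0.0308]), 2562, array([0.1699, 0.1719]), np.float64(0.0011))
floor plane 2739 [ 0.0008 -0.0004  0.1522] rel -0.0158
(array([ 0.5609, -0.1487,  0.031 ]), 1051, array([0.0534, 0.0547]), np.float64(0.0009))
(array([ 0.5609, -0.1487,  0.0311]), 1021, array([0.0534, 0.0547]), np.float64(0.0009))
```

View pics/w5.png

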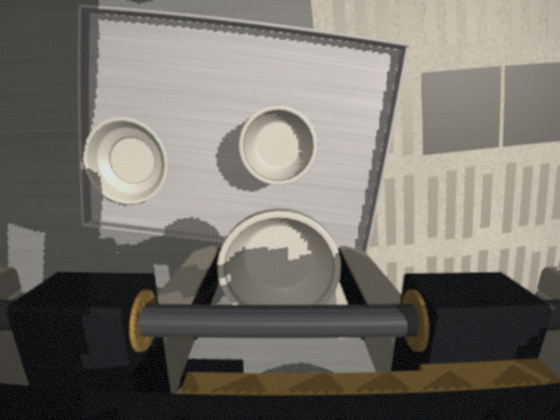

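move_arm(deltas=[0.02,-0.0005,0.01,0,0,0,0.5,0.045,-0.001,0.03,0,0,0,0.5,0.058,-0.001,0.05,0,0,0,0.5,0.058,-0.001,0.07,0,0,0,0.5,0.058,-0.001,0.082,0,0,0,0.5,0.058,-0.001,0.09,0,0,0,0.5,0.058,-0.001,0.094,0,0,0,0.5,0.058,-0.001,0.095,0,0,0,0.5,0.058,-0.001,0.095,0,0,0,0.5])

```text
t: 15.25
tool_pos: [0.5618, -0.1489, 0.0735]
orientation: [-0.0, 3.141, -0.0]
force: [0.0, 0.3, -0.5]
opening: 0.0652
gripper_force: 10.5
```

move_arm(deltas=[0,0,0.001,0,0,0,0.5,0,0,0.002,0,0,0,0.5,0,0,0.002,0,0,0,0.5])

```text
t: 15.62
tool_pos: [0.5614, -0.1487, 0.071]
orientation: [0.0, -3.142, -0.0]
force: [0.2, -0.7, -0.3]
opening: 0.0649
gripper_force: 10.5
```

move_arm(deltas=[0,0,0.0005,0,0,0,0.5,0,0,0.001,0,0,0,0.5,0,0,0.001,0,0,0,0.5])

```text
t: 16.0
tool_pos: [0.5614, -0.1487, 0.07]
orientation: [0.0, -3.142, -0.0]
force: [0.1, -0.3, -1.3]
opening: 0.065
gripper_force: 10.5
```

move_arm(deltas=[0,0,0.0005,0,0,0,0.5,0,0,0.001,0,0,0,0.5,0,0,0.001,0,0,0,0.5])

```text
t: 16.38
tool_pos: [0.5614, -0.1487, 0.069]
orientation: [0.0, -3.141, -0.0]
force: [0.3, 1.2, -0.3]
opening: 0.0649
gripper_force: 10.5
```

move_arm(deltas=[0,0,0.0005,0,0,0,0.5,0,0,0.0005,0,0,0,0.5])

```text
t: 16.62
tool_pos: [0.5614, -0.1488, 0.0685]
orientation: [0.0, -3.142, -0.0]
force: [-0.2, -0.0, -1.1]
opening: 0.0652
gripper_force: 10.5
```

move_arm(deltas=[0,0,0.0005,0,0,0,0.5,0,0,0.0005,0,0,0,0.5])

```text
t: 16.88
tool_pos: [0.5614, -0.1488, 0.068]
orientation: [0.0, -3.142, -0.0]
force: [0.1, -0.5, -0.8]
opening: 0.065
gripper_force: 10.5
```

move_arm(deltas=[0,0,0.0003,0,0,0,0.5,0,0,0.0003,0,0,0,0.5])

```text
t: 17.12
tool_pos: [0.5615, -0.1488, 0.0677]
orientation: [0.0, -3.142, -0.0]
force: [0.0, 0.2, -0.7]
opening: 0.0652
gripper_force: 10.5
```

move_arm(deltas=[0,0,0.0005,0,0,0,0.5,0,0,0.0005,0,0,0,0.5])

```text
t: 17.38
tool_pos: [0.5615, -0.1488, 0.0673]
orientation: [-0.0, 3.141, -0.0]
force: [-0.3, -0.7, 0.1]
opening: 0.0649
gripper_force: 10.5
```

move_arm(deltas=[0,0,0.0004,0,0,0,0.5,0,0,0.0004,0,0,0,0.5])

```text
t: 17.62
tool_pos: [0.5617, -0.1488, 0.0673]
orientation: [-0.0, 3.141, -0.0]
force: [-0.6, 0.3, 3.0]
opening: 0.065
gripper_force: 10.6
```

Contact, seated. Release, retreat and check.

move_arm(deltas=[0,0,0,0,0,0,0.72,0,0,0,0,0,0,0.76,0,0,0,0,0,0,0.85,0,0,0,0,0,0,0.93,0,0,0,0,0,0,0.93,0,0,-0.01,0,0,0,0.93,0,0,-0.03,0,0,0,0.95,-0.02,0.02,-0.06,0,0,0,1,-0.04,0.03,-0.1,0,0,0,1,-0.06,0.03,-0.13,0,0,0,1,-0.06,0.03,-0.13,0,0,0,1,-0.06,0.03,-0.13,0,0,0,1])

```text
t: 19.12
tool_pos: [0.621, -0.1188, 0.1969]
orientation: [0.0, -3.141, 0.0]
force: [-0.5, 0.3, -0.4]
opening: 0.0928
gripper_force: 0.0
```

```bash
python3 look.py w6|grep -v None; python3 - <<'E'
from h import *
P=np.load('w6.npz')['P']; c=np.array([.5608,-.148]); r=np.hypot(P[...,0]-c[0],P[...,1]-c[1])
for n,lo,hi,a,b in [('rim',.066,.075,.027,.036),('floor',.046,.058,0,.015)]:
    q=P[(r<b)&(P[...,2]>lo)&(P[...,2]<hi)&(r>=a)]
    print(n,len(q),np.linalg.lstsq(np.c_[q[:,:2]-c,np.ones(len(q))],q[:,2],rcond=None)[0].round(4))
im,*_=cam('scene'); cv2.imwrite('pics/s2.png',cv2.resize(im[100:310,130:410,::-1],None,fx=2.5,fy=2.5))
E
```

```text
lid_a_mid 246 143 0.92 [ 0.562 -0.151  0.051]
base (0.034, 0.042) (array([ 0.5665, -0.1527,  0.0399]), 12, array([0.0374, 0.0381]), np.float64(0.0001))
base (0.047, 0.054) (array([ 0.5613, -0.1495,  0.0163]), 1967, array([0.0518, 0.0536]), np.float64(0.0049))
base (0.064, 0.072) (array([ 0.5615, -0.1497,  0.0307]), 1059, array([0.0693, 0.0707]), np.float64(0.001))
19.275 [ 0.62018264 -0.11866912  0.1953802 ] [[-1.0, 0.0, -0.003], [0.0, 1.0, 0.001], [0.003, 0.001, -1.0]] [ 0.49745562 -0.28800598 -1.01123248] 0.09290276467089051
rim 962 [-0.0015  0.0043  0.0694]
floor 823 [ 0.0013 -0.0046  0.0516]
```

View pics/w6.png

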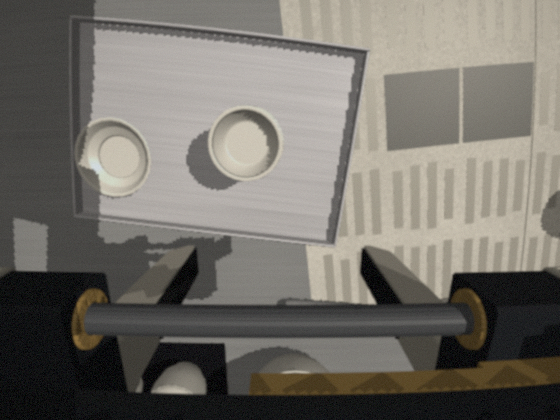

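View pics/s2.png

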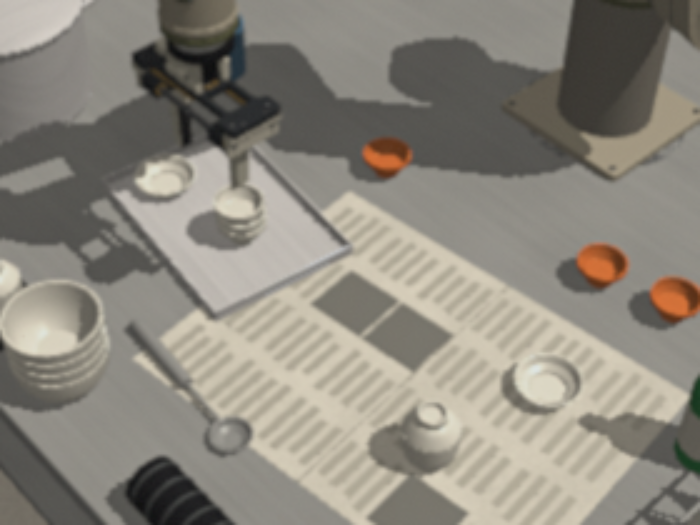

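The pile of three stands level at (246,143) in the wrist view. Its rim is at 69.3 mm against 69 expected, and the cup, dishes and ladle have not moved.

```bash
python3 -c "
from plant import robot
print(robot.close_job())"
```

```text
the job is handed in; nothing more can be done
None
```

The three lids are piled hollow side up on the tray, each seated level in the one below; nothing else looks moved in the last pictures, and the job was handed in at about 19 s.

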